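# Reset the locked grind adjuster of a coffee grinder

### The job

Change the grind setting of the coffee grinder: first loosen the brass lock ring by its lever, then turn the black adjuster clockwise until the white line on it points at the red tab, and finally retighten the lock ring by feel, firmly but not hard. Leave the red tab and the other things on the worktop where they are, and let go of the grinder at the end.

Things in the scene. Friction and masses are not known exactly. Their poses are not given: they have to be found in the camera images.
- grinder: Green coffee grinder with an aluminium deck, 225 x 134 mm, deck 90 mm high, fixed to the worktop. Origin on the worktop, straight under the vertical axis shared by lock ring and adjuster; its x axis points to the back, to the brown round hopper (80 mm across, 150 mm high, centred 108 mm behind the axis). A shut wooden drawer with a brass knob is at the front.
- lock_ring: Round knurled brass lock ring, 56 mm across, 20 mm high, turning about the vertical axis. Origin on the axis at its underside, 106 mm above the worktop; x points outward along its lever arm (12 mm wide, 10 mm high, top 121 mm above the worktop, reaching 67 mm from the axis), which carries an upright post. Anticlockwise from above loosens it. It stays where it is let go.
- lever_post (a point): Top middle of the steel post on the ring's lever: 12 mm diameter, 29 mm clear above the arm, 60 mm from the axis, top 150 mm above the worktop. The ring is turned by this post. It starts tight; about 0.15 rad frees it, but loosen it by 0.8 to 1.0 rad (50 degrees; stop at 1.4), as turning the adjuster clockwise takes up slack. So it bites earlier when retightened: its old angle is far too tight.
- adjuster: Black adjuster: upright fin 34 mm long, 12 thick, 22 high on a steel hub, turning about the same axis. Origin on the axis at the fin's underside, 134 mm above the worktop (8 mm above the ring). x runs along the fin to the end marked by the white line; y is square to its flat sides. The tight ring holds it fast: do not force it. With the ring loose it turns with 0.15 N m and stays where left.
- adjuster_pointer (a point): Upper edge of the marked end of the adjuster's fin, 17 mm from the axis, 156 mm above the worktop; its axes are those of the adjuster. The adjuster can turn 1.75 rad clockwise (from above) from the start; the red tab lies 0.7 to 1.35 rad clockwise of its start.
- red_tab_tip (a point): Top middle of the small red tab (14 x 7 x 6 mm) on the deck, 50 mm from the axis, 96 mm above the worktop. Its x axis points outward from the axis through the tab: the adjuster is set when its x axis has this direction. The tab marks the wanted setting and must stay put (stiff, but it can be shoved round).
- clamp_shoe: Hidden clamp shoe in the grinder that the lock ring presses on the adjuster; its pose says nothing. Push at the post, square to the lever, while the ring turns clockwise: loose 6 to 9 N; once it bites, rising by about 0.75 N per mm; firmly tight at 14 to 20 N; under 12 N it is not locked, over 22 N it is spoilt. Clamp force on the adjuster: 0 loose, 20 N at the start, 20 to 45 N firmly tight.
- mug: Mug with a handle, 80 x 120 x 101 mm, loose bystander; origin under its middle.
- moka_pot: Metal stove-top coffee pot with a black handle, 90 x 141 x 159 mm, loose bystander; origin under its middle.
- egg_timer: Round kitchen timer, white over green, 66 mm across, 56 mm high, loose bystander; origin under its middle.
- spoon_rest: Round white dish, 106 mm across, 15 mm high, loose bystander; origin under its middle.
- teaspoon: Steel teaspoon, 137 x 28 x 10 mm, loose bystander; origin under its middle.

How it is judged (in metres and radians):
On the way, in this order (a step that is already met when the one before it is completed fails the run):
1. the lock ring is loosened (clamp force under 1 N) while the adjuster has not yet been turned (its pointer within 2.5 mm of its start) (contact force between clamp_shoe and adjuster below 1 N and distance of adjuster_pointer from where it was at the start of the episode below 0.0025 m), for 0.2 s.
2. with the ring still loose (clamp force under 1 N), the adjuster points at the red tab to 0.12 rad (contact force between clamp_shoe and adjuster below 1 N and angle between the x axis of adjuster and the x axis of red_tab_tip, either way round below 0.12 rad), for 0.2 s.
At the end, for the whole second after the job is handed in: The adjuster's white line points at the red tab to within 0.12 rad, and the lock ring is tight: it presses the clamp shoe on the adjuster with 13 to 55 N (it was pushed tight at its post with about 12 to 22 N); both are at rest (contact force between clamp_shoe and adjuster between 13 and 55 N and angle between the x axis of adjuster and the x axis of red_tab_tip, either way round below 0.12 rad and angular speed of each of lock_ring, adjuster below 0.1 rad/s); the robot touches nothing.
It fails at once if the lock ring is over-tightened (clamp force above 55 N) (contact force between clamp_shoe and adjuster above 55 N).
It fails at once if the red tab is shifted by more than 4 mm (distance of red_tab_tip from where it was at the start of the episode above 0.004 m).
It fails at once if a bystander is shifted by more than 20 mm (distance of any of mug, moka_pot, egg_timer, spoon_rest, teaspoon from where it was at the start of the episode above 0.02 m).
It also fails if it takes over 62 s, if anything falls off the work surface, if the arm or the gripper's body presses on something with over 40 N, if the wrist force passes 120 N, or if a joint passes its speed limit or range.

### The arm

A 6-joint arm with a two-finger parallel gripper is mounted at the origin on a cart in front of the work surface, level with it; the furniture and walls round the work are solid. World frame = base frame: x ahead of the robot, y to its left, z up, the work surface at z = 0. Lengths are in m, angles in degrees, forces in N, time in s.
With the tool pointing down it reaches from about 0.375 to 0.9 m from the base axis. Payload 3.1 kg.
Tool frame: the origin (TCP) lies at the very end of the fingers, on their centre line; the grasp point (between the pads) lies 19 mm behind it; z points along the fingers, y is the line along which they close (so a half turn about z gives the same grasp; the last joint's range is limited). The gripper opens to 87 mm and grips with 3 to 60 N. Pads are 19 mm wide; open, the fingers measure 117 mm over their backs; the gripper's body (75 mm by 190 mm) begins 51 mm behind the grasp point.
Start: joints at [-78.524, 30.224, 82.088, -0, 67.689, -10.227], TCP at [0.231, -0.581, 0.223] pointing down, gripper open.
Joint ranges: [-176.69, 176.69], [-43.24, 126.21], [12.49, 139.97], [-82, 262], [0, 151.66], [-163.58, 163.58]. Speed limits (degrees/s): [159.86, 159.86, 180, 180, 180, 180].

### API

Orientations are given as a 3x3 rotation matrix whose columns are the frame's x, y, z axes.
In Python, from rig import bot, imaging gives the robot as it stands.
- The arm moves only by the tool drive_tool, never from a script. Its argument "deltas" is text: rows parted by semicolons, each of 5 numbers parted by spaces: the finger opening in mm, from 0 to 87, then the shift along the world's x, y, z in mm, then the turn about the world's z in rad. In form: jaw dx dy dz twist; .... A call has 1 to 12 rows; each row is the pose to reach, as a shift and turn from the pose commanded when the call began; what a row does not reach only later rows make up. A row lasts 1/10 s, in which the tool goes at most 50 mm and 8.59 degrees, less where a joint would pass 70% of its speed; a pose out of reach is approached as far as the arm can. A call with a gripper value outside its range is refused whole. The fingers move at their own pace and stop on an object; the grip force is fixed at half the most. Time passes only in rows, so rows that repeat a pose let the fingers close. It gives the time, the measured TCP pose, the force, the opening and the grip force at its end, in the units of the state.
- bot.read_state(): the state, without advancing time (a new reading comes with each control period).
- imaging.capture(name): name is "scene" or "top"; returns the picture (420x560x3 uint8, red, green, blue); there is no depth.
- imaging.camera_model(name): a dict with "fx", "fy", "cx", "cy" (pixels), "T" (4x4, takes a point from camera to world coordinates). Camera axes: x right, y down, z forward; pixel columns grow to the right and rows downward; lengths in m; the calibration is good to about 2 mm. A picture is of the moment at which its call begins. camera_model takes no time and is no camera call.
- bot.hand_in(): hands the job in; it is judged then, once.
The state is a dict: "time_s": time; "joint_positions": joint angles; "qvel": joint speeds; "tau": joint torques, N m; "position": TCP position; "tcp_rot": TCP orientation; "force": force on the tool from outside, world axes, zero at the start; "moment": the same for the moment, N m; "opening": opening from 0.0 (shut) to 1.0 (fully open); "grasp_force": force on a finger pad.
Only numpy, scipy, OpenCV 4.12 (cv2) and the standard library are available. Lean on these libraries where they do the work, as an engineer would, in place of code of your own. Each camera call takes 0.05 s, during which the arm holds its last target. There are 200 camera calls.

## Working session

There is one attempt and no reset: what is moved stays moved. The work goes in short steps, Python scripts to look and compute and a tool call to move; the robot and the scene stay as the last step left them, time stands still between calls to the robot, and variables do not carry over. Pictures are saved under pics/ and viewed, at most 10 in all, crops included, and the job is handed in when it is done.

Besides the shell and the picture viewer there is one more tool, called by a JSON object that holds its "fn" and its "kwargs". drive_tool: Moves the arm, as the interface text tells. Its arguments: {"type":"object","properties":{"deltas":{"type":"string"}},"required":["deltas"]}

```bash
mkdir -p pics; python3 - <<'E'
from rig import bot, imaging
import cv2,numpy as np
for n in("scene","top"):
    im=imaging.capture(n); cv2.imwrite(f"pics/{n}0.png",im[:,:,::-1])
    m=imaging.camera_model(n); print(n,m["fx"],m["cx"],m["cy"],np.round(m["T"],3).tolist())
s=bot.read_state(); print(s["time_s"],s["position"],np.round(s["tcp_rot"],3).tolist(),s["force"])
E
```

```text
scene 497.25020409929317 286.3181212189931 213.54244049977564 [[0.683, -0.326, 0.653, -0.581], [-0.73, -0.291, 0.618, -1.069], [-0.012, -0.899, -0.437, 0.863], [0.0, 0.0, 0.0, 1.0]]
top 427.26256216129946 277.86156631879606 206.1578745226846 [[-0.02, -0.998, 0.062, 0.466], [-0.999, 0.022, 0.027, -0.013], [-0.028, -0.062, -0.998, 1.323], [0.0, 0.0, 0.0, 1.0]]
0.1 [ 0.23100412 -0.58006459  0.22171273] [[0.929, 0.37, -0.0], [0.37, -0.929, 0.002], [0.0, -0.002, -1.0]] [-0.19570619  0.35478778 -0.4959119 ]
```

View pics/scene0.png

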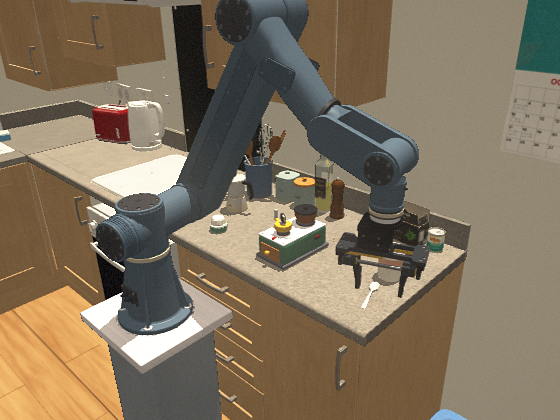

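View pics/top0.png

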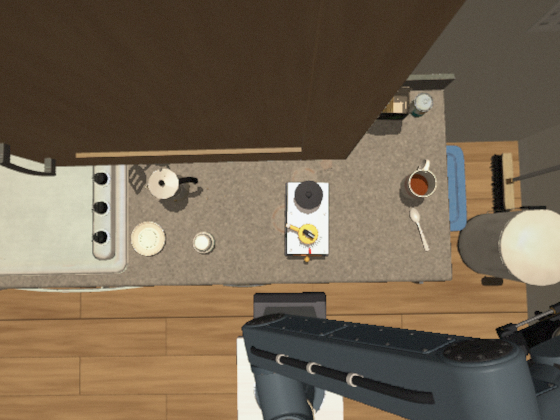

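The grinder is at about (308,235) in the top view, with the hopper at (308,195) behind it. The bystanders are well clear: mug (421,183), spoon (418,228), timer (203,243), pot (163,183). Next I'll enlarge both views.

```bash
python3 - <<'E'
import cv2,numpy as np
a=cv2.imread("pics/top0.png")[205:275,275:345]; b=cv2.imread("pics/scene0.png")[195:265,255:325]
r=lambda x:cv2.resize(x,(400,400)if 0 else(399,399),interpolation=cv2.INTER_CUBIC)
cv2.imwrite("pics/crop0.png",np.hstack([r(a),r(b)]))
E
```

```text
(no output)
```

View pics/crop0.png

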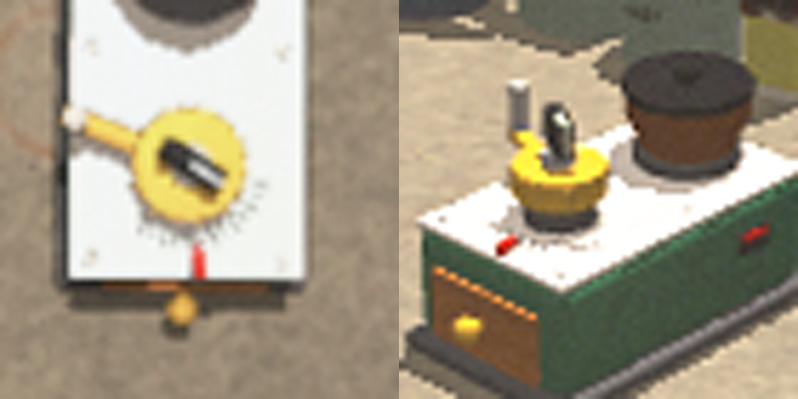

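```bash
cat > h.py <<'E'
from rig import bot, imaging
import cv2,numpy as np
def px(n,u,v,z):
    m=imaging.camera_model(n);T=np.array(m["T"])
    d=T[:3,:3]@[(u-m["cx"])/m["fx"],(v-m["cy"])/m["fy"],1];o=T[:3,3]
    return (o+d*(z-o[2])/d[2])[:2]
def proj(n,p):
    m=imaging.camera_model(n);T=np.array(m["T"]);q=T[:3,:3].T@(np.array(p)-T[:3,3])
    return m["fx"]*q[0]/q[2]+m["cx"],m["fy"]*q[1]/q[2]+m["cy"]
E
python3 - <<'E'
from h import *
c=lambda u,v:(275+u/5.7-.4,205+v/5.7-.4)
s=lambda u,v:(255+(u-399)/5.7-.4,195+v/5.7-.4)
ang=lambda d:(np.degrees(np.arctan2(d[1],d[0])),np.linalg.norm(d))
for n,a,z in(("ring",c(188,165),.126),("post",c(73,116),.15),("finblk",c(166,146),.156),("finwht",c(223,180),.156),("tab",c(199,262),.096),
  ("hop",(308.5,195),.15)): print(n,px("top",*a,z))
for n,a,z in(("post",s(518,84),.15),("ringtop",s(560,160),.126),("tab",s(508,246),.096),("hop",s(688,78),.15)): print("scene",n,px("scene",*a,z))
R=px("top",*c(188,165),.126)
for n,a,z in(("post",c(73,116),.15),("finwht",c(223,180),.156),("finblk",c(166,146),.156),("tab",c(199,262),.096),("hop",(308.5,195),.15)): print(n,ang(px("top",*a,z)-R))
E
```

```text
ring [ 0.46261056 -0.06201272]
post [ 0.48731561 -0.00637151]
finblk [ 0.47197145 -0.05050958]
finwht [ 0.45522952 -0.07727351]
tab [ 0.41395352 -0.06755732]
hop [ 0.56840804 -0.06613382]
scene post [ 0.48414119 -0.01131545]
scene ringtop [ 0.46322515 -0.06452839]
scene tab [ 0.40870035 -0.07521371]
scene hop [ 0.55648732 -0.08032047]
post (np.float64(66.05847755212218), np.float64(0.060879253299730124))
finwht (np.float64(-115.8112170052454), np.float64(0.016952033669483866))
finblk (np.float64(50.8623867923803), np.float64(0.014830660302672025))
tab (np.float64(-173.4990286652083), np.float64(0.04897192983645663))
hop (np.float64(-2.2307027778615587), np.float64(0.10587770811370695))
```

{"fn": "drive_tool", "kwargs": {"deltas": "87 45 100 20 0.15;87 80 190 20 0.3;87 120 270 20 0.45;87 160 350 20 0.6;60 195 430 20 0.75;36 225 500 20 0.9;36 250 565 10 1.05;36 256 574 0 1.19;36 256 574 0 1.19;36 256 574 0 1.19;36 256 574 0 1.19;36 256 574 0 1.19"}}

```text
time_s: 1.3
position: [0.4753, -0.032, 0.2241]
tcp_rot: [[0.002, 1.0, -0.0], [1.0, -0.002, -0.0], [-0.0, -0.0, -1.0]]
force: [0.6, -0.4, 0.4]
opening: 0.431
grasp_force: 0.0
```

```bash
python3 - <<'E'
from h import *
s=bot.read_state(); print(s["time_s"],s["position"],np.round(s["tcp_rot"],3).tolist(),s["force"],s["opening"],np.round(s["joint_positions"],1))
t=imaging.capture("top");b=imaging.capture("scene")
p=s["position"]; print(proj("top",p),proj("scene",p))
r=lambda x:cv2.resize(x[:,:,::-1],(399,399),interpolation=cv2.INTER_CUBIC)
cv2.imwrite("pics/c1.png",np.hstack([r(t[195:265,260:330]),r(b[170:240,245:315])]))
E
```

```text
1.3 [ 0.47528411 -0.03199912  0.22405393] [[0.002, 1.0, -0.0], [1.0, -0.002, -0.0], [-0.0, -0.0, -1.0]] [ 0.59949503 -0.44214637  0.39914021] 0.43144734174621535 [-17.3  18.7 102.7  -0.   58.6 -17.2]
(np.float64(297.32452368008677), np.float64(228.92243562705357)) (np.float64(277.65940297359504), np.float64(191.38403240635833))
```

View pics/c1.png

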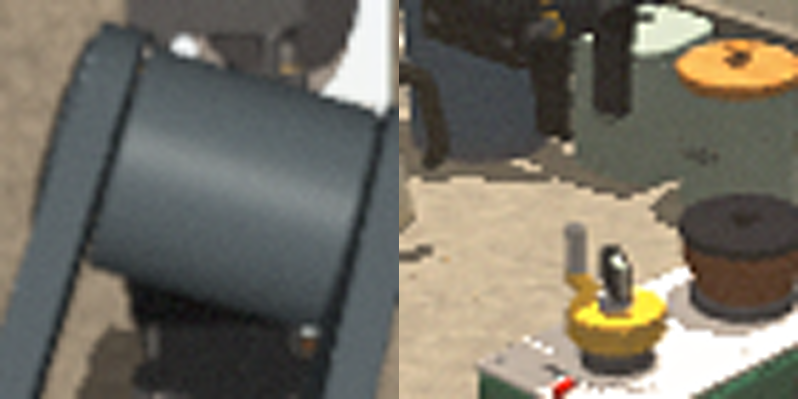

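{"fn": "drive_tool", "kwargs": {"deltas": "36 0 0 0 0;36 0 0 0 0"}}

```text
time_s: 1.6
position: [0.4745, -0.0347, 0.2241]
tcp_rot: [[0.003, 1.0, -0.001], [1.0, -0.003, -0.0], [-0.0, -0.001, -1.0]]
force: [0.5, -0.1, 0.7]
opening: 0.412
grasp_force: 0.0
```

{"fn": "drive_tool", "kwargs": {"deltas": "36 12 27 0 0;36 12 27 0 0;36 12 27 -20 0;36 12 27 -45 0;36 12 27 -60 0;36 12 27 -60 0"}}

```text
time_s: 2.2
position: [0.4849, -0.0086, 0.1625]
tcp_rot: [[0.005, 1.0, -0.005], [1.0, -0.005, 0.001], [0.001, -0.005, -1.0]]
force: [-1.1, -0.0, 0.5]
opening: 0.415
grasp_force: 0.0
```

```bash
python3 - <<'E'
from h import *
s=bot.read_state(); print(s["time_s"],s["position"],s["force"],s["opening"])
b=imaging.capture("scene")
p=s["position"]; print(proj("scene",p))
r=lambda x:cv2.resize(x[:,:,::-1],(600,600),interpolation=cv2.INTER_CUBIC)
cv2.imwrite("pics/c2.png",r(b[185:245,250:310]))
E
```

```text
2.2 [ 0.48490335 -0.00859924  0.162526  ] [-1.08644419 -0.03005345  0.45833451] 0.41476440158825056
(np.float64(274.97200531716265), np.float64(205.63786016657468))
```

View pics/c2.png

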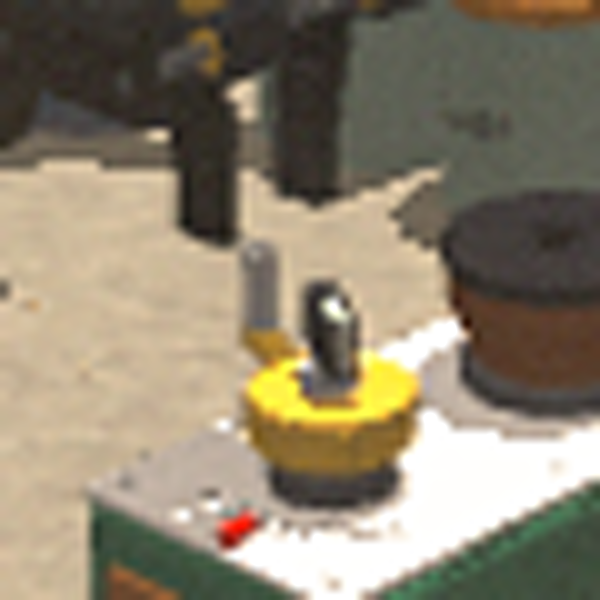

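{"fn": "drive_tool", "kwargs": {"deltas": "36 0 0 -18 0;36 0 0 -35 0;36 0 0 -35 0;36 0 0 -35 0"}}

```text
time_s: 2.65
position: [0.4875, -0.0078, 0.1301]
tcp_rot: [[0.003, 1.0, 0.001], [1.0, -0.003, -0.0], [-0.0, 0.001, -1.0]]
force: [-0.8, 0.1, -0.0]
opening: 0.418
grasp_force: 0.0
```

{"fn": "drive_tool", "kwargs": {"deltas": "36 -6 0 0 0;36 -12 1 0 0;36 -16 2 0 0;36 -20 3 0 0;36 -24 3 0 0"}}

```text
time_s: 3.15
position: [0.4671, -0.0036, 0.1305]
tcp_rot: [[0.004, 1.0, 0.01], [1.0, -0.004, 0.0], [0.0, 0.01, -1.0]]
force: [9.3, 6.9, -0.1]
opening: 0.418
grasp_force: 4.3
```

{"fn": "drive_tool", "kwargs": {"deltas": "36 -6 0 0 0;36 -12 0 0 0;36 -18 -1 0 0;36 -24 -2 0 0;36 -30 -3 0 0;36 -36 -4 0 0;36 -40 -4 0 0;36 -40 -4 0 0;36 -40 -4 0 0"}}

```text
time_s: 4.05
position: [0.4268, -0.0092, 0.1305]
tcp_rot: [[0.002, 1.0, 0.009], [1.0, -0.002, -0.003], [-0.003, 0.009, -1.0]]
force: [5.2, -0.0, 0.7]
opening: 0.417
grasp_force: 2.5
```

```bash
python3 - <<'E'
from h import *
s=bot.read_state(); print(s["time_s"],s["position"],s["force"],s["opening"])
b=imaging.capture("scene")
p=s["position"]; print(proj("scene",p))
r=lambda x:cv2.resize(x[:,:,::-1],(600,600),interpolation=cv2.INTER_CUBIC)
cv2.imwrite("pics/c3.png",r(b[185:245,250:310]))
E
```

```text
4.05 [ 0.42680529 -0.00917231  0.13054139] [ 5.18432595 -0.0343745   0.65008029] 0.4174233536674634
(np.float64(262.9677942593397), np.float64(220.10197470932113))
```

View pics/c3.png

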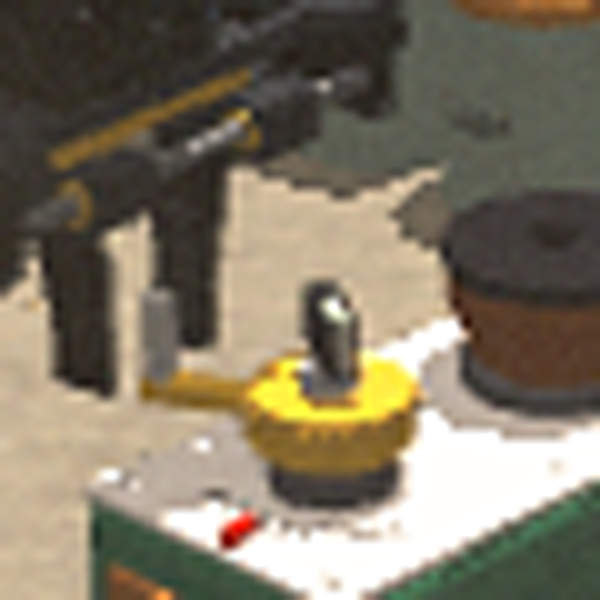

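{"fn": "drive_tool", "kwargs": {"deltas": "36 -4 -1 0 0;36 -4 -1 0 0;36 -2 -1 0 0;36 2 -1 20 0;36 2 -1 48 0;40 25 -30 48 -0.15;40 40 -54 48 -0.3;40 40 -54 48 -0.45;40 40 -54 48 -0.56;40 40 -54 48 -0.56;40 40 -54 48 -0.56"}}

```text
time_s: 5.2
position: [0.4619, -0.0615, 0.1771]
tcp_rot: [[0.531, 0.848, -0.002], [0.848, -0.531, 0.001], [-0.0, -0.002, -1.0]]
force: [-0.4, 0.2, 0.6]
opening: 0.463
grasp_force: 0.0
```

```bash
python3 - <<'E'
from h import *
s=bot.read_state(); print(s["time_s"],s["position"],s["tcp_rot"].round(3).tolist(),s["force"],s["opening"])
b=imaging.capture("scene")
p=s["position"]; print(proj("scene",p),proj("scene",[.463,-.063,.156]))
r=lambda x:cv2.resize(x[:,:,::-1],(600,600),interpolation=cv2.INTER_CUBIC)
cv2.imwrite("pics/c4.png",r(b[185:245,250:310]))
E
```

```text
5.2 [ 0.46191659 -0.06150948  0.17709456] [[0.531, 0.848, -0.002], [0.848, -0.531, 0.001], [-0.0, -0.002, -1.0]] [-0.35283588  0.18348327  0.59825139] 0.4630329429799947
(np.float64(281.6501609735368), np.float64(208.402862615264)) (np.float64(282.317422132302), np.float64(214.30598322731075))
```

View pics/c4.png

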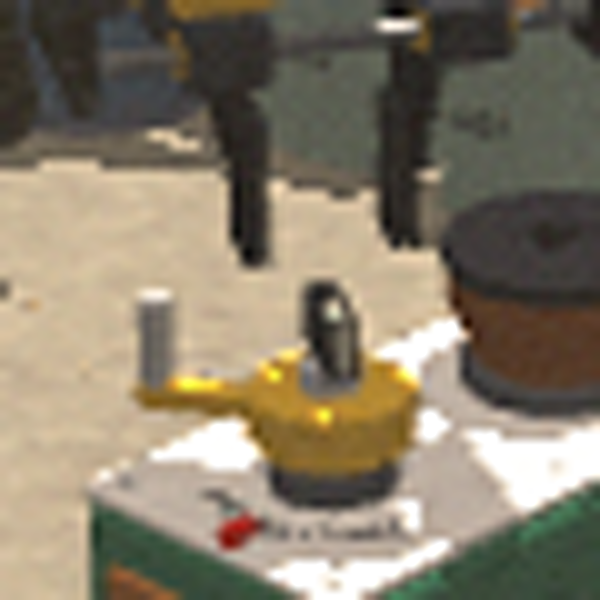

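{"fn": "drive_tool", "kwargs": {"deltas": "40 1 -2 -22 0;40 1 -2 -44 0;40 1 -2 -44 0;30 1 -2 -44 0;20 1 -2 -44 0;14 1 -2 -44 0;8 1 -2 -44 0;8 1 -2 -44 0;8 1 -2 -44 0"}}

```text
time_s: 6.15
position: [0.4629, -0.0635, 0.1351]
tcp_rot: [[0.533, 0.846, -0.001], [0.846, -0.533, 0.001], [-0.0, -0.001, -1.0]]
force: [-6.1, 2.2, 14.9]
opening: 0.131
grasp_force: 40.0
```

```bash
python3 - <<'E'
from h import *
for n,(y0,y1,x0,x1) in(("top",(235,258,295,325)),("scene",(225,245,262,290))):
    im=cv2.imread(f"pics/{n}0.png").astype(float)[y0:y1,x0:x1]
    b,g,r=im[...,0],im[...,1],im[...,2]
    w=np.clip(r-np.maximum(g,b)*1.0-25,0,150)*(g<r*.62)*(b<r*.75)*(abs(g-b)<60)
    ys,xs=np.mgrid[y0:y1,x0:x1]; u,v=(w*xs).sum()/w.sum(),(w*ys).sum()/w.sum()
    p=px(n,u,v,.094); print(n,u,v,(w>0).sum(),p)
    im=cv2.imread(f"pics/{n}0.png").astype(float)[215:260,270:330] if n=="top" else cv2.imread(f"pics/{n}0.png").astype(float)[200:245,262:300]
    oy,ox=(215,270) if n=="top" else (200,262)
    for a in([.463,-.063],):
        d=p-a; print(np.degrees(np.arctan2(d[1],d[0])),np.linalg.norm(d))
    # expected pixel of tab vs angle
    for A in(-168,-172,-176,-180): print(A,np.round(proj(n,[.463+.05*np.cos(np.radians(A)),-.063+.05*np.sin(np.radians(A)),.094]),2))
# ring centroid, yellow in top
im=cv2.imread("pics/top0.png").astype(float)
y=((im[...,2]-im[...,0])>70).astype(np.uint8); y[:, :300]=0;y[:,320:]=0;y[:220]=0;y[246:]=0
c=max(cv2.findContours(y,0,2)[0],key=cv2.contourArea); e=cv2.minEnclosingCircle(c); print(e,px("top",*e[0],.126),px("top",*e[0],.12))
E
```

```text
top 309.47559966914804 250.86021505376345 11 [ 0.41303005 -0.06752105]
-174.83022000052796 0.050174051294968054
-168 [311.52 250.45]
-172 [310.33 250.68]
-176 [309.11 250.83]
-180 [307.89 250.9 ]
scene 273.3585337915235 237.47308132875142 9 [ 0.41186412 -0.07041124]
-171.75341485595044 0.051670154068757794
-168 [274.5  237.52]
-172 [273.61 237.25]
-176 [272.76 236.94]
-180 [271.97 236.61]
((308.0, 233.5), 9.962529182434082) [ 0.46271907 -0.06317936] [ 0.46270096 -0.06343162]
```

{"fn": "drive_tool", "kwargs": {"deltas": "8 0 0 2 0;8 0 0 2 -0.1;8 0 0 2 -0.2;8 0 0 2 -0.3;8 0 0 2 -0.4;8 0 0 2 -0.5;8 0 0 2 -0.6;8 0 0 2 -0.7;8 0 0 2 -0.8;8 0 0 2 -0.9;8 0 0 2 -0.91;8 0 0 2 -0.91"}}

```text
time_s: 7.35
position: [0.4621, -0.0623, 0.1352]
tcp_rot: [[0.995, 0.099, -0.004], [0.099, -0.995, 0.003], [-0.003, -0.003, -1.0]]
force: [-2.1, 4.8, 1.9]
opening: 0.131
grasp_force: 39.0
```

{"fn": "drive_tool", "kwargs": {"deltas": "8 0 0 0 0;8 0 0 0 0;14 0 0 0 0;26 0 0 0 0;36 0 0 0 0;36 0 0 0 0;36 0 0 25 0;36 0 0 50 0;36 0 0 50 0"}}

```text
time_s: 8.25
position: [0.4667, -0.0652, 0.1879]
tcp_rot: [[0.995, 0.099, 0.007], [0.099, -0.995, -0.003], [0.007, 0.004, -1.0]]
force: [1.1, 0.5, -0.5]
opening: 0.413
grasp_force: 0.0
```

{"fn": "drive_tool", "kwargs": {"deltas": "36 -35 50 0 0.15;36 -35 54 0 0.3;36 -35 54 0 0.45;36 -35 54 0 0.6;36 -35 54 0 0.75;36 -35 54 0 0.9;36 -35 54 0 1.05;36 -35 54 0 1.2;36 -35 54 0 1.35;36 -35 54 0 1.46;36 -35 54 0 1.46"}}

```text
time_s: 9.35
position: [0.4288, -0.0102, 0.1846]
tcp_rot: [[0.012, 1.0, -0.001], [1.0, -0.012, 0.0], [0.0, -0.001, -1.0]]
force: [-0.5, -0.1, 0.2]
opening: 0.415
grasp_force: 0.0
```

```bash
python3 - <<'E'
from h import *
s=bot.read_state(); print(s["time_s"],s["position"],s["tcp_rot"].round(3).tolist(),s["force"],s["opening"])
b=imaging.capture("scene");t=imaging.capture("top")
p=s["position"]; print(proj("scene",p))
r=lambda x:cv2.resize(x[:,:,::-1],(399,399),interpolation=cv2.INTER_CUBIC)
cv2.imwrite("pics/c5.png",np.hstack([r(t[215:260,285:330]),r(b[200:245,257:302])]))
E
```

```text
9.35 [ 0.42882955 -0.01016061  0.18461935] [[0.012, 1.0, -0.001], [1.0, -0.012, 0.0], [0.0, -0.001, -1.0]] [-0.49875233 -0.08236564  0.15654523] 0.4149839920621764
(np.float64(263.0865326810795), np.float64(205.06286425148113))
```

View pics/c5.png

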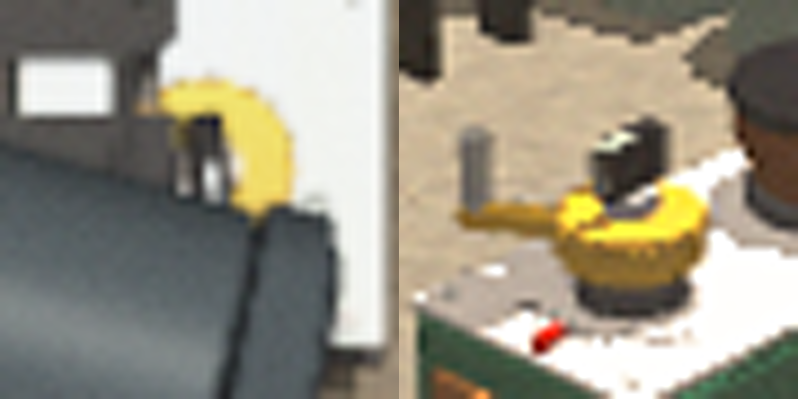

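{"fn": "drive_tool", "kwargs": {"deltas": "36 0 0 -27 0;36 0 0 -54 0;36 0 0 -54 0;36 6 1 -54 0;36 12 2 -54 0;36 16 3 -54 0;36 20 3 -54 0;36 24 4 -54 0;36 24 4 -54 0"}}

```text
time_s: 10.35
position: [0.4502, -0.0052, 0.1314]
tcp_rot: [[0.011, 1.0, -0.006], [1.0, -0.011, 0.001], [0.001, -0.006, -1.0]]
force: [-5.4, -0.2, 4.2]
opening: 0.416
grasp_force: 2.6
```

{"fn": "drive_tool", "kwargs": {"deltas": "36 3 0 0 0;36 6 1 0 0;36 9 1 0 0;36 9 1 0 0"}}

```text
time_s: 10.75
position: [0.4565, -0.0026, 0.1309]
tcp_rot: [[0.013, 1.0, -0.012], [1.0, -0.013, 0.004], [0.004, -0.012, -1.0]]
force: [-7.5, 4.3, 4.8]
opening: 0.413
grasp_force: 3.9
```

{"fn": "drive_tool", "kwargs": {"deltas": "36 2 0 0 0;36 4 0 0 0;36 6 1 0 0;36 6 1 0 0"}}

```text
time_s: 11.15
position: [0.462, -0.0011, 0.1307]
tcp_rot: [[0.013, 1.0, -0.013], [1.0, -0.013, 0.005], [0.005, -0.013, -1.0]]
force: [-7.5, 5.2, 3.1]
opening: 0.413
grasp_force: 3.9
```

{"fn": "drive_tool", "kwargs": {"deltas": "36 2 0 0 0;36 4 0 0 0;36 6 0 0 0;36 6 0 0 0"}}

```text
time_s: 11.55
position: [0.468, -0.0011, 0.1305]
tcp_rot: [[0.013, 1.0, -0.013], [1.0, -0.013, 0.005], [0.005, -0.013, -1.0]]
force: [-7.2, 5.3, 1.2]
opening: 0.411
grasp_force: 3.7
```

{"fn": "drive_tool", "kwargs": {"deltas": "36 2 0 0 0;36 3 0 0 0;36 3 0 0 0"}}

```text
time_s: 11.85
position: [0.4712, -0.0011, 0.1304]
tcp_rot: [[0.013, 1.0, -0.012], [1.0, -0.013, 0.005], [0.005, -0.012, -1.0]]
force: [-7.1, 5.2, 0.4]
opening: 0.413
grasp_force: 3.5
```

{"fn": "drive_tool", "kwargs": {"deltas": "36 1 0 0 0;36 3 0 0 0;36 3 0 0 0"}}

```text
time_s: 12.15
position: [0.4738, -0.0009, 0.1304]
tcp_rot: [[0.013, 1.0, -0.013], [1.0, -0.013, 0.006], [0.005, -0.013, -1.0]]
force: [-7.6, 6.3, 1.0]
opening: 0.415
grasp_force: 3.8
```

{"fn": "drive_tool", "kwargs": {"deltas": "36 1 0 0 0;36 3 -1 0 0;36 3 -1 0 0"}}

```text
time_s: 12.45
position: [0.4759, -0.0015, 0.1302]
tcp_rot: [[0.013, 1.0, -0.015], [1.0, -0.013, 0.006], [0.006, -0.015, -1.0]]
force: [-8.5, 6.9, 2.7]
opening: 0.416
grasp_force: 4.4
```

{"fn": "drive_tool", "kwargs": {"deltas": "36 1 0 0 0;36 3 -1 0 0;36 3 -1 0 0"}}

```text
time_s: 12.75
position: [0.4778, -0.0022, 0.13]
tcp_rot: [[0.014, 1.0, -0.018], [1.0, -0.013, 0.007], [0.007, -0.018, -1.0]]
force: [-9.9, 6.7, 2.4]
opening: 0.415
grasp_force: 5.0
```

{"fn": "drive_tool", "kwargs": {"deltas": "36 1 0 0 0;36 3 -1 0 0;36 3 -1 0 0"}}

```text
time_s: 13.05
position: [0.4799, -0.0027, 0.1299]
tcp_rot: [[0.014, 1.0, -0.02], [1.0, -0.014, 0.008], [0.008, -0.02, -1.0]]
force: [-11.1, 8.1, 2.4]
opening: 0.416
grasp_force: 5.6
```

{"fn": "drive_tool", "kwargs": {"deltas": "36 2 -1 0 0;36 4 -2 0 0;36 4 -2 0 0"}}

```text
time_s: 13.35
position: [0.4825, -0.0041, 0.1295]
tcp_rot: [[0.014, 1.0, -0.023], [1.0, -0.014, 0.009], [0.009, -0.023, -1.0]]
force: [-12.7, 9.0, 3.0]
opening: 0.419
grasp_force: 6.3
```

{"fn": "drive_tool", "kwargs": {"deltas": "36 1 0 0 0;36 3 -1 0 0;36 3 -1 0 0"}}

```text
time_s: 13.65
position: [0.4847, -0.0047, 0.1294]
tcp_rot: [[0.014, 1.0, -0.024], [1.0, -0.014, 0.01], [0.01, -0.024, -1.0]]
force: [-13.0, 10.1, 4.2]
opening: 0.417
grasp_force: 6.8
```

{"fn": "drive_tool", "kwargs": {"deltas": "36 1 0 0 0;36 3 -1 0 0;36 3 -1 0 0;36 3 -1 0 0"}}

```text
time_s: 14.05
position: [0.4868, -0.0052, 0.1292]
tcp_rot: [[0.014, 1.0, -0.026], [1.0, -0.014, 0.011], [0.01, -0.026, -1.0]]
force: [-14.5, 11.2, 4.4]
opening: 0.415
grasp_force: 7.3
```

{"fn": "drive_tool", "kwargs": {"deltas": "36 -5 0 0 0;36 -10 0 0 0;36 -15 0 0 0;36 -15 0 0 0"}}

```text
time_s: 14.45
position: [0.4846, -0.0113, 0.1318]
tcp_rot: [[0.012, 1.0, 0.002], [1.0, -0.012, -0.001], [-0.001, 0.002, -1.0]]
force: [-0.1, -0.4, 0.2]
opening: 0.414
grasp_force: 0.0
```

{"fn": "drive_tool", "kwargs": {"deltas": "36 -3 0 0 0;36 -3 0 25 0;36 -3 0 60 0;36 -3 0 90 0;36 -3 60 110 0;36 -3 110 110 0;36 -3 160 110 0;36 -3 200 110 0;36 -3 200 110 0;36 -3 200 110 0"}}

```text
time_s: 15.45
position: [0.4811, 0.1901, 0.2414]
tcp_rot: [[0.009, 1.0, 0.001], [1.0, -0.009, -0.0], [-0.0, 0.001, -1.0]]
force: [0.3, 0.4, -0.3]
opening: 0.412
grasp_force: 0.0
```

```bash
python3 - <<'E'
from h import *
s=bot.read_state(); print(s["time_s"],s["position"],s["force"])
b=imaging.capture("scene");t=imaging.capture("top")
r=lambda x:cv2.resize(x[:,:,::-1],(399,399),interpolation=cv2.INTER_CUBIC)
cv2.imwrite("pics/c6.png",np.hstack([r(t[215:260,285:330]),r(b[200:245,257:302])]))
E
```

```text
15.45 [0.48111802 0.19006484 0.24140976] [ 0.25571404  0.44954758 -0.2563492 ]
```

View pics/c6.png

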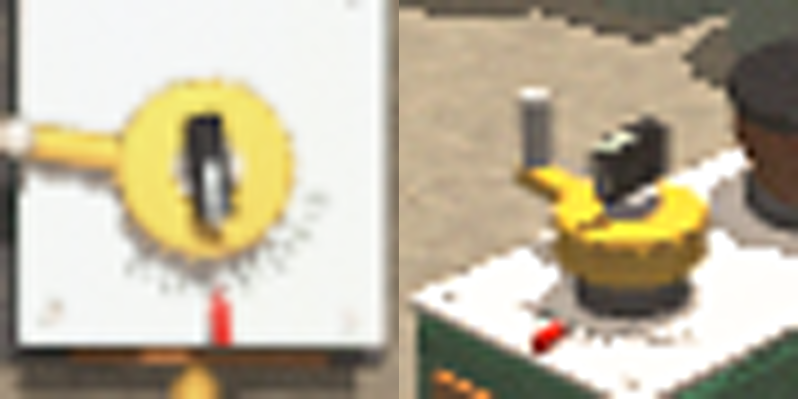

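The line in the top crop runs from (205,120) to (214,235). It points at the red tab at (220,318), within about 2°, and the gripper is clear.

```bash
python3 -c "
from rig import bot
print(bot.hand_in())"
```

```text
the job is handed in; nothing more can be done
None
```

I handed the job in at about 15.5 s, but no verdict came back: the ring was loosened about 50°, the adjuster turned clockwise until its line points at the red tab within about 2° by camera, and the ring retightened with about 16 N at the post; the gripper is clear and the red tab looks unmoved.

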